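# Draw a blood tube from the rack and hold it aslant over white paper

### The job

Check the green-capped blood tube for clots: draw it straight up out of the orange rack until it is clear, then carry it over the middle of the white worksheet pad and lay it over to a slant of about 45 degrees, cap end uppermost, leaning lengthwise along the page (either way), with its lower end about 10 cm above the paper. Finish while still holding it there in the gripper, motionless and touching nothing else; do not disturb the rack, the other two tubes, the specimen cup or the marker.

Things in the scene. Friction and masses are not known exactly. Their poses are not given: they have to be found in the camera images.
- green_tube: the tube to hold: dark red blood tube with a green cap, 90 mm long, about 20 g; glass 13 mm across, cap 16 mm across and 24 mm high (the top 24 mm of the length). Origin at the centre of its lower end, z runs along the tube to the cap. It stands upright and loose in a hole (18 mm wide) of the rack's middle row, its lower end on the rack's 4 mm floor, so that the top 30 mm stand above the rack
- green_cap (a point): point on the green-capped tube's axis, 78 mm from its lower end, the middle of the cap
- green_mid (a point): middle of the green-capped tube, on its axis 45 mm from its lower end
- purple_tube: bystander: tube of the same size with a purple cap, in another hole of the same row; origin at its lower end
- yellow_tube: bystander: tube of the same size with a yellow cap, in another hole of the same row; origin at its lower end
- rack: orange open-grid tube rack standing loose on the bench, 68 (x) x 139 (y) x 64 (z) mm; origin at the centre of its underside, y along its long side, z up. The three tubes stand in its middle row (x = 0), spaced 43 mm or more along y; the two outer rows are empty
- pad: white worksheet pad lying fixed on the bench, 210 (x) x 152 (y) mm, 13 mm thick; origin at the centre of its underside, x along its long side (lengthwise)
- cup: bystander: specimen cup with a red lid, 56 mm across, 54 mm tall, loose; origin at the centre of its underside
- marker: bystander: white marker with a blue cap lying loose on the bench, 11 x 139 x 13 mm, long side along its y; origin at the centre of its underside

How it is judged:
On the way:
1. the green-capped tube is drawn up clear of the rack, still within 20 degrees of upright, before it is laid over (z of green_tube in the frame of rack above 0.068 m and angle between green_tube's own z axis and vertical below 0.35 rad and contact force between green_tube and the fingers above 0.5 N), for 0.05 s.
At the end, for the whole second after the job is handed in: Fingers hold the tube still, touching nothing else, cap up, 33-57 deg from upright, 65 deg or more off the page's crosswise axis; its middle within 60 mm lengthwise, 50 mm crosswise of the page centre; lower end 55-155 mm above the paper; rack, tubes, cup, marker within 25 mm of their starts (angle between green_tube's own z axis and vertical between 0.58 and 0.99 rad and angle between the z axis of green_tube and the y axis of pad, either way round above 1.13 rad and x of green_mid in the frame of pad between -0.06 and 0.06 m and y of green_mid in the frame of pad between -0.05 and 0.05 m and height (world z) of green_tube between 0.068 and 0.168 m and contact force between green_tube and the fingers above 0.5 N and contact force between green_tube and rack below 0.05 N and contact force between green_tube and pad below 0.05 N and contact force between green_tube and cup below 0.05 N and contact force between green_tube and marker below 0.05 N and contact force between green_tube and purple_tube below 0.05 N and contact force between green_tube and yellow_tube below 0.05 N and linear speed of green_tube below 0.03 m/s and angular speed of green_tube below 0.3 rad/s and distance of each of rack, purple_tube, yellow_tube, cup, marker from where it was at the start of the episode below 0.025 m and angle between rack's own z axis and vertical below 0.1 rad); the arm keeps its last pose, push and grip.
It fails at once if the rack is shoved by more than 25 mm or tipped (distance of rack from where it was at the start of the episode above 0.025 m or angle between rack's own z axis and vertical above 0.25 rad).
It fails at once if another tube, the specimen cup or the marker is moved by more than 25 mm (distance of any of purple_tube, yellow_tube, cup, marker from where it was at the start of the episode above 0.025 m).
It also fails if it takes over 32 s, if anything falls off the work surface, if the arm or the gripper's body presses on something with over 40 N, if the wrist force passes 120 N, or if a joint passes its speed limit or range.

### The arm

A 7-joint arm with a two-finger parallel gripper is mounted at the origin on a cart in front of the work surface, level with it; the furniture and walls round the work are solid. World frame = base frame: x ahead of the robot, y to its left, z up, the work surface at z = 0. Lengths are in m, angles in rad, forces in N, time in s.
With the tool pointing down it reaches from about 0.425 to 0.875 m from the base axis. Payload 4.7 kg.
Tool frame: the origin (TCP) lies midway between the tips of the shut fingers; the grasp point (between the pads) lies 19 mm behind it; z points along the fingers, y is the line along which they close (so a half turn about z gives the same grasp; the last joint's range is limited). The gripper opens to 87 mm and grips with 3 to 60 N. Pads are 19 mm wide; open, the fingers measure 117 mm over their backs; the gripper's body (75 mm by 190 mm) begins 51 mm behind the grasp point.
Start: joints at [-1.208, 0.321, -0.07, 1.45, 0.023, 1.371, -0.057], TCP at [0.222, 0.611, 0.223] pointing down, gripper open.
Joint ranges: [-2.86, 2.86], [-0.3, 2.09], [-1.38, 1.24], [0.06, 2.45], [-1.56, 4.7], [0.09, 2.05], [-2.69, 2.69]. Speed limits (rad/s): [2.57, 2.57, 3.14, 3.14, 3.14, 3.14, 3.14].

### API

Orientations are given as a rotation vector (axis times angle).
In Python, from bench import ctrl gives the robot as it stands. The module is installed in compiled form; this text tells all that it offers.
- The arm moves only by the shell command python3 -m handwheel 'ROWS' [FORCE]. ROWS is JSON, a list of rows, each a list of 7 numbers: the finger opening in m, from 0 to 0.087, then the shift along the tool's x, y, z in m, then the turn, a rotation vector about the tool's x, y, z in degrees. A call has 1 to 12 rows; each row shifts and turns the commanded pose from where the row before left it, along the tool's axes as they then stand; what a row does not reach is not made up. A row lasts 1/8 s, in which the tool goes at most 62.5 mm and 10.7 degrees, less where a joint would pass 70% of its speed; a pose out of reach is approached as far as the arm can. A call is refused whole if a number of a shift passes 0.0625 or a number of a turn 10.7, either way. A call with a gripper value outside its range is refused whole. The fingers move at their own pace and stop on an object; FORCE is the grip in N (left out, the last holds). Time passes only in rows, so rows that do not move let the fingers close. It gives the time, the measured TCP pose, the force, the opening and the grip force at its end, in the units of the state.
- ctrl.get_state(): the state, without advancing time (a new reading comes with each control period).
- ctrl.get_image(name): name is "scene" or "side" or "wrist"; returns (picture, depth): 384x512x3 uint8, blue, green, red; 384x512 float32, m along the optical axis (not along the pixel's ray), 0 where there is no reading.
- ctrl.camera_info(name): a dict with "intrinsics" (3x3 intrinsics, pixels), "D" ([k1, k2, p1, p2, k3] as OpenCV has them; the pictures are not rectified), "R" (3x3) and "t" (3): a world point X has camera coordinates R X + t. Camera axes: x right, y down, z forward; pixel columns grow to the right and rows downward; lengths in m; the calibration is good to about 2 mm. A picture is of the moment at which its call begins: read the wrist's pose just before it. camera_info takes no time and is no camera call; for the wrist camera it gives the pose at the moment of the call.
- ctrl.close_job(): hands the job in; it is judged then, once.
The state is a dict: "time": time; "joint_positions": joint angles; "qd": joint speeds; "joint_torque": joint torques, N m; "position": TCP position; "tool_rot": TCP orientation; "ft_force": force on the tool from outside, world axes, zero at the start; "torque": the same for the moment, N m; "grip_width": opening from 0.0 (shut) to 1.0 (fully open); "grip_force": force on a finger pad.
Only numpy, scipy, OpenCV 4.12 (cv2) and the standard library are available. Lean on these libraries where they do the work, as an engineer would, in place of code of your own. Each camera call takes 0.05 s, during which the arm holds its last target. There are 200 camera calls.

## Working session

There is one attempt and no reset: what is moved stays moved. The work goes in short steps, Python scripts to look and compute and a shell command to move; the robot and the scene stay as the last step left them, time stands still between calls to the robot, and variables do not carry over. Pictures are saved under pics/ and viewed, at most 10 in all, crops included, and the job is handed in when it is done.

```bash
mkdir -p pics; cat > h.py <<'E'
import numpy as np, cv2
from scipy.spatial.transform import Rotation as Rn
from bench import ctrl
def snap(n,f):
    ci=ctrl.camera_info(n); im,d=ctrl.get_image(n); cv2.imwrite(f'pics/{f}.png',im); np.savez(f'pics/{f}.npz',im=im,d=d,K=ci['intrinsics'],D=ci['D'],R=ci['R'],t=ci['t'])
def load(f): return np.load(f'pics/{f}.npz')
def ray(c,uv):
    p=cv2.undistortPoints(np.array([[uv]],float),c['K'],c['D'])[0,0]; return np.array([p[0],p[1],1])
def pt(c,uv,z=None):
    r=ray(c,uv); R=c['R'];t=c['t'].ravel()
    o=-R.T@t; v=R.T@r
    if z is not None: return o+v*(z-o[2])/v[2]
    return o+v*c['d'][int(round(uv[1])),int(round(uv[0]))]
E
python3 - <<'E'
from h import *
s=ctrl.get_state(); print(s['position'],s['tool_rot'],Rn.from_rotvec(s['tool_rot']).as_matrix().round(3))
for n in['scene','side','wrist']: snap(n,n+'0')
cv2.imwrite('pics/ab.png',np.hstack([cv2.imread(f'pics/{n}0.png')[::1] for n in('scene',)]))
E
```

```text
[0.22202001 0.61031274 0.22143523] [-5.45047646e-01 -3.09373534e+00  3.02963597e-03] [[-0.94   0.342 -0.001]
 [ 0.342  0.94  -0.002]
 [-0.    -0.002 -1.   ]]
```

View pics/scene0.png

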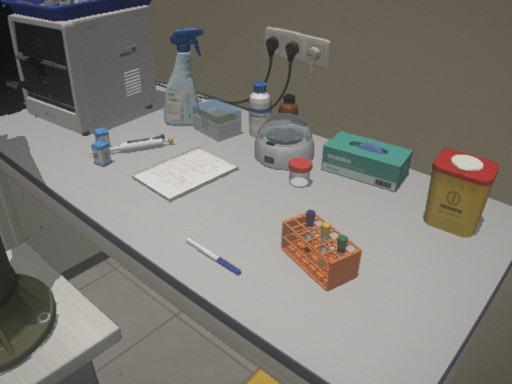

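View pics/side0.png

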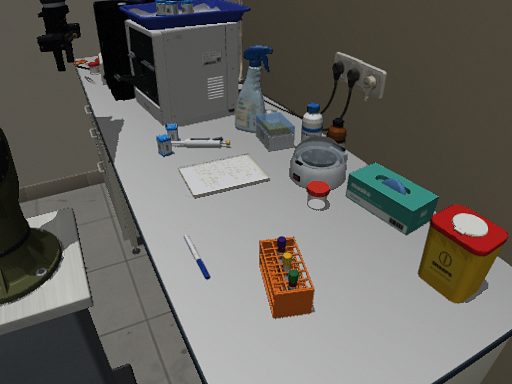

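The scene shows the green cap at about (343,241), yellow at (326,229), purple at (311,216), and the pad centred near (187,172). The side view agrees, with the green cap at (293,275). I'll enlarge both.

```bash
python3 - <<'E'
from h import *
a=cv2.imread('pics/scene0.png')[200:290,270:370]; b=cv2.imread('pics/side0.png')[230:320,245:345]
f=lambda x:cv2.resize(x,None,fx=4,fy=4,interpolation=cv2.INTER_CUBIC)
cv2.imwrite('pics/crop1.png',np.hstack([f(a),f(b)]))
for n,cs in(('scene0',[(134,172),(187,152),(238,167),(186,194)]),('side0',[(179,175),(251,156),(269,182),(195,194)])):
    c=load(n); P=np.array([pt(c,u,.013) for u in cs]); print(n,P.round(3).tolist(),P.mean(0).round(3))
    hs=cv2.cvtColor(c['im'],cv2.COLOR_BGR2HSV); H,W=c['d'].shape
    vv,uu=np.mgrid[:H,:W]; m=(c['d']>0)
    uv=np.stack([uu[m],vv[m]],-1).astype(float)
    p=cv2.undistortPoints(uv[:,None],c['K'],c['D'])[:,0]; X=(np.c_[p,np.ones(len(p))]*c['d'][m][:,None]-c['t'].ravel())@c['R']
    hh=hs[m]; reg=(X[:,2]>.066)&(X[:,2]<.12)
    # rack top
    for k,(lo,hi) in dict(green=(60,90),yellow=(22,35),purple=(115,150)).items():
        box=(uv[:,0]>(300 if n=='scene0' else 270))&(uv[:,0]<(352 if n=='scene0' else 305))&(uv[:,1]>(205 if n=='scene0' else 232))&(uv[:,1]<300)
        q=reg&box&(hh[:,0]>=lo)&(hh[:,0]<=hi)&(hh[:,1]>70); print(k,q.sum(),X[q].mean(0).round(4),X[q].min(0).round(3),X[q].max(0).round(3)); 
        t=q&(X[:,2]>.09); print('  top',t.sum(),X[t].mean(0).round(4))
    q=(hh[:,0]<15)&(hh[:,1]>150)&(X[:,2]>.058)&(X[:,2]<.07)&(uv[:,1]>190)&(uv[:,0]<370)&(uv[:,0]>255)
    r=cv2.minAreaRect(X[q][:,:2].astype(np.float32)*1000); print('rack',q.sum(),r)
E
```

```text
scene0 [[0.448, 0.201, 0.013], [0.602, 0.186, 0.013], [0.632, 0.036, 0.013], [0.466, 0.036, 0.013]] [0.537 0.115 0.013]
green 28 [ 0.4657 -0.352   0.0933] [ 0.46  -0.357  0.092] [ 0.471 -0.346  0.095]
  top 28 [ 0.4657 -0.352   0.0933]
yellow 7 [ 0.4761 -0.3106  0.0937] [ 0.473 -0.316  0.093] [ 0.478 -0.303  0.095]
  top 7 [ 0.4761 -0.3106  0.0937]
purple 27 [ 0.491  -0.2696  0.0934] [ 0.485 -0.276  0.092] [ 0.498 -0.264  0.095]
  top 27 [ 0.491  -0.2696  0.0934]
rack 210 ((480.80340576171875, -301.4674377441406), (136.38169860839844, 65.57722473144531), 71.29212188720703)
side0 [[0.429, 0.157, 0.013], [0.647, 0.167, 0.013], [0.627, 0.021, 0.013], [0.437, 0.053, 0.013]] [0.535 0.1   0.013]
green 104 [ 0.4651 -0.3528  0.088 ] [ 0.459 -0.358  0.077] [ 0.473 -0.344  0.094]
  top 55 [ 0.466  -0.3516  0.0924]
yellow 58 [ 0.4787 -0.3124  0.0879] [ 0.467 -0.356  0.067] [ 0.486 -0.303  0.095]
  top 39 [ 0.4792 -0.3104  0.0928]
purple 88 [ 0.4907 -0.2707  0.0878] [ 0.485 -0.276  0.076] [ 0.5   -0.262  0.095]
  top 43 [ 0.4917 -0.2688  0.0926]
rack 849 ((482.529296875, -299.0606689453125), (140.4683837890625, 68.86923217773438), 73.02147674560547)
```

View pics/crop1.png

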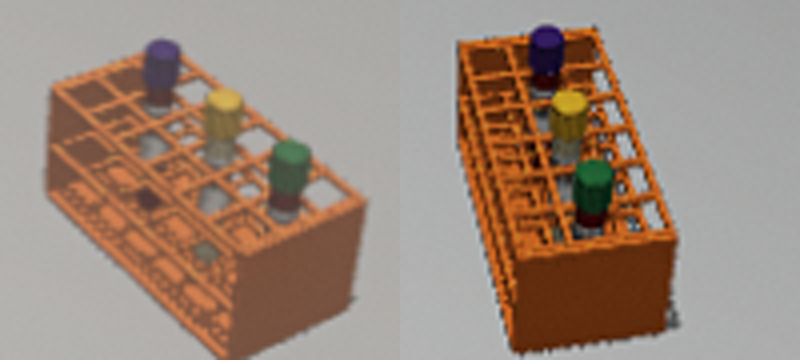

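The crops agree: the green tube stands in the near end hole at about (0.466,-0.352), cap top 0.094, as it should be. Next I'll fit the pad and look for tall obstacles along the path.

```bash
cat > plan.py <<'E'
import sys; from h import *
# plan(target TCP xyz, target R): print rows in tool axes
def plan(P,R,n,p0=None,R0=None):
    if p0 is None:
        s=ctrl.get_state(); p0=np.array(s['position']); R0=Rn.from_rotvec(s['tool_rot'])
    w=(R0.inv()*R).as_rotvec(); Rc=R0; rows=[]
    for i in range(n):
        v=Rc.inv().apply((np.array(P)-p0)/n); rows.append(np.r_[v.round(4),np.degrees(w/n).round(2)].tolist())
        Rc=R0*Rn.from_rotvec(w*(i+1)/n)
    print(n); [print(r) for r in rows]
def down(a): # tool z down, tool y at angle a (deg) from world x
    y=np.array([np.cos(np.radians(a)),np.sin(np.radians(a)),0]); z=np.array([0,0,-1.]); return Rn.from_matrix(np.c_[np.cross(y,z),y,z])
E
python3 - <<'E'
from plan import *
for n in('scene0','side0'):
    c=load(n); m=c['d']>0; H,W=m.shape; vv,uu=np.mgrid[:H,:W]; uv=np.stack([uu[m],vv[m]],-1).astype(float)
    p=cv2.undistortPoints(uv[:,None],c['K'],c['D'])[:,0]; X=(np.c_[p,np.ones(len(p))]*c['d'][m][:,None]-c['t'].ravel())@c['R']
    q=(X[:,2]>.008)&(X[:,2]<.018)&(X[:,0]>.38)&(X[:,0]<.7)&(X[:,1]>-.0)&(X[:,1]<.25)
    M=np.zeros((400,400),np.uint8); ij=(X[q][:,:2]*[1000,1000]-[350,-50]).astype(int); M[ij[:,1].clip(0,399),ij[:,0].clip(0,399)]=255
    M=cv2.morphologyEx(cv2.morphologyEx(M,cv2.MORPH_CLOSE,np.ones((9,9))),cv2.MORPH_OPEN,np.ones((15,15)))
    cs,_=cv2.findContours(M,0,2); r=cv2.minAreaRect(max(cs,key=cv2.contourArea)); print(n,q.sum(),r[0][0]+350,r[0][1]-50,r[1:])
    r=np.hypot(X[:,0],X[:,1])
    for lo in np.arange(-60,80,10):
        t=np.degrees(np.arctan2(X[:,1],X[:,0])); k=(t>lo)&(t<lo+10)&(X[:,2]>.11)&(r>.3)&(r<.9)&(X[:,0]>.2)
        if k.sum()>5: print(lo,k.sum(),np.percentile(r[k],2).round(2),X[k][:,2].max().round(2))
s=ctrl.get_state(); a0=Rn.from_rotvec(s['tool_rot'])
print('A'); plan([.45,.13,.25],down(20),10)
print('B'); plan([.466,-.352,.20],down(-17),9,np.array([.45,.13,.25]),down(20))
E
```

```text
scene0 2725 540.250732421875 121.642822265625 ((150.16067504882812, 211.37501525878906), 87.66268920898438)
-40 850 0.85 0.15
-30 707 0.83 0.15
-10 103 0.73 0.11
0 341 0.74 0.15
10 58 0.82 0.15
20 1305 0.8 0.28
30 3363 0.77 0.36
40 4939 0.68 0.36
50 3414 0.72 0.36
60 30 0.74 0.16
side0 2152 540.2780456542969 123.56109619140625 ((149.16368103027344, 208.2398681640625), 87.1375961303711)
-40 1062 0.85 0.15
-30 924 0.83 0.15
-10 103 0.73 0.11
0 346 0.74 0.15
10 44 0.82 0.15
20 1096 0.8 0.28
30 3032 0.77 0.36
40 3538 0.68 0.37
50 1545 0.72 0.36
60 1580 0.56 0.42
70 150 0.59 0.42
A
10
[-0.0378, -0.0374, -0.0028, -0.01, 0.0, 5.0]
[-0.041, -0.0339, -0.0028, -0.01, 0.0, 5.0]
[-0.0438, -0.0302, -0.0028, -0.01, 0.0, 5.0]
[-0.0462, -0.0263, -0.0028, -0.01, 0.0, 5.0]
[-0.0483, -0.0222, -0.0028, -0.01, 0.0, 5.0]
[-0.0501, -0.0179, -0.0028, -0.01, 0.0, 5.0]
[-0.0515, -0.0134, -0.0028, -0.01, 0.0, 5.0]
[-0.0524, -0.0089, -0.0028, -0.01, 0.0, 5.0]
[-0.053, -0.0043, -0.0028, -0.01, 0.0, 5.0]
[-0.0532, 0.0004, -0.0028, -0.01, 0.0, 5.0]
B
9
[-0.0509, -0.0166, 0.0056, 0.0, 0.0, 4.11]
[-0.052, -0.013, 0.0056, 0.0, 0.0, 4.11]
[-0.0528, -0.0092, 0.0056, 0.0, 0.0, 4.11]
[-0.0533, -0.0054, 0.0056, 0.0, 0.0, 4.11]
[-0.0536, -0.0015, 0.0056, 0.0, 0.0, 4.11]
[-0.0535, 0.0023, 0.0056, 0.0, 0.0, 4.11]
[-0.0532, 0.0061, 0.0056, 0.0, 0.0, 4.11]
[-0.0527, 0.0099, 0.0056, 0.0, 0.0, 4.11]
[-0.0518, 0.0137, 0.0056, 0.0, 0.0, 4.11]
```

```bash
python3 -m handwheel '[[0.087,-0.038,-0.037,-0.003,0,0,5],[0.087,-0.041,-0.034,-0.003,0,0,5],[0.087,-0.044,-0.030,-0.003,0,0,5],[0.087,-0.046,-0.026,-0.003,0,0,5],[0.087,-0.048,-0.022,-0.003,0,0,5],[0.087,-0.050,-0.018,-0.003,0,0,5],[0.087,-0.0515,-0.013,-0.003,0,0,5],[0.087,-0.052,-0.009,-0.003,0,0,5],[0.087,-0.053,-0.004,-0.003,0,0,5],[0.087,-0.053,0,-0.003,0,0,5],[0.087,0,0,0,0,0,0]]'
python3 - <<'E'
from plan import *
print(ctrl.get_state()['joint_positions'])
plan([.466,-.352,.18],down(-17),10)
E
```

```text
time: 1.52
position: [0.4519, 0.1275, 0.2529]
tool_rot: [1.812, 2.565, 0.0]
ft_force: [-0.3, 0.9, 0.3]
grip_width: 0.999
grip_force: 0.0
[-0.73143585 -0.09809807  0.37481775  1.84463119  0.03720635  1.38756825
 -0.02457108]
10
[-0.0457, -0.0147, 0.0073, 0.01, 0.0, 3.65]
[-0.0465, -0.0118, 0.0073, 0.01, 0.0, 3.65]
[-0.0472, -0.0088, 0.0073, 0.01, 0.0, 3.65]
[-0.0476, -0.0057, 0.0073, 0.01, 0.0, 3.65]
[-0.0479, -0.0027, 0.0073, 0.01, 0.0, 3.65]
[-0.048, 0.0004, 0.0073, 0.01, 0.0, 3.65]
[-0.0478, 0.0034, 0.0073, 0.01, 0.0, 3.65]
[-0.0475, 0.0065, 0.0073, 0.01, 0.0, 3.65]
[-0.047, 0.0095, 0.0073, 0.01, 0.0, 3.65]
[-0.0463, 0.0124, 0.0073, 0.01, 0.0, 3.65]
```

```bash
python3 -m handwheel '[[0.087,-0.046,-0.015,0.007,0,0,3.65],[0.087,-0.0465,-0.012,0.007,0,0,3.65],[0.087,-0.047,-0.009,0.007,0,0,3.65],[0.087,-0.0475,-0.006,0.007,0,0,3.65],[0.087,-0.048,-0.003,0.007,0,0,3.65],[0.06,-0.048,0,0.007,0,0,3.65],[0.05,-0.048,0.003,0.007,0,0,3.65],[0.05,-0.0475,0.0065,0.007,0,0,3.65],[0.05,-0.047,0.0095,0.007,0,0,3.65],[0.05,-0.046,0.012,0.007,0,0,3.65],[0.05,0,0,0,0,0,0],[0.05,0,0,0,0,0,0]]'
python3 - <<'E'
from plan import *
s=ctrl.get_state(); print(s['joint_positions'])
snap('wrist','w1')
plan([.466,-.352,.14],down(-17),2)
ci=ctrl.camera_info('wrist'); c=load('w1')
for X in([.466,-.352,.094],s['position']): print(cv2.projectPoints(np.array([X],float),cv2.Rodrigues(c['R'])[0],c['t'],c['K'],c['D'])[0].ravel())
E
```

```text
time: 3.02
position: [0.4669, -0.3459, 0.1819]
tool_rot: [-2.514, -1.881, -0.0]
ft_force: [-0.6, 1.5, -0.4]
grip_width: 0.576
grip_force: 0.0
[-0.18058509  0.27240973  0.91382222  1.70921265 -0.22533608  1.27226932
  0.49669497]
2
[-0.0034, 0.0004, 0.0211, -0.01, -0.05, 0.34]
[-0.0034, 0.0004, 0.0211, -0.01, -0.05, 0.34]
[255.36420825 197.71933081]
[254.6563679  232.71170226]
```

View pics/w1.png

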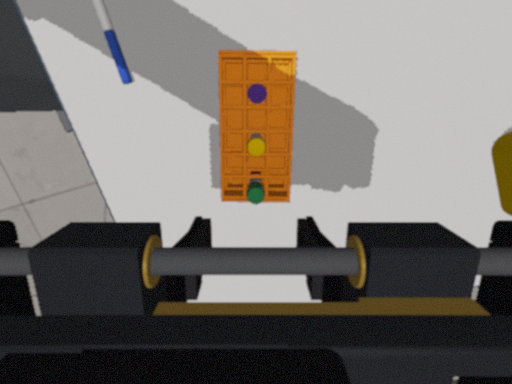

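The wrist picture shows the green cap at about (256,194), within 4 px of my estimate, with the rack square to the gripper. I'll refine the position from this view.

```bash
python3 - <<'E'
from plan import *
c=load('w1'); hs=cv2.cvtColor(c['im'],cv2.COLOR_BGR2HSV)
for k,(lo,hi) in dict(green=(60,90),yellow=(22,33),purple=(115,150)).items():
    m=cv2.inRange(hs,(lo,90,30),(hi,255,255)); m[:80]=0;m[208:]=0;m[:,:240]=0;m[:,272:]=0
    v,u=np.nonzero(m); d=c['d'][v,u]; top=d<np.median(d)+.003
    uv=(u[top].mean(),v[top].mean()); print(k,top.sum(),uv,u.min(),u.max(),v.min(),v.max(),pt(c,uv,.094).round(4), 'depth',pt(c,uv).round(4))
    if k=='green': P=pt(c,uv,.094)
plan([P[0],P[1],.12],down(-17),3)
E
```

```text
green 206 (np.float64(255.2135922330097), np.float64(194.16504854368932)) 248 263 184 202 [ 0.4668 -0.3488  0.094 ] depth [ 0.4667 -0.3491  0.093 ]
yellow 258 (np.float64(255.80620155038758), np.float64(146.46124031007753)) 247 265 136 200 [ 0.479  -0.3087  0.094 ] depth [ 0.4791 -0.3086  0.0943]
purple 251 (np.float64(256.71314741035854), np.float64(93.08366533864542)) 248 265 85 102 [ 0.4917 -0.2678  0.094 ] depth [ 0.4918 -0.2677  0.093 ]
3
[-0.0012, 0.0002, 0.0207, -0.01, -0.03, 0.23]
[-0.0012, 0.0002, 0.0207, -0.01, -0.03, 0.23]
[-0.0011, 0.0002, 0.0207, -0.01, -0.03, 0.23]
```

```bash
python3 -m handwheel '[[0.05,-0.0025,0.001,0.03,0,0,0.4],[0.05,-0.002,0.0,0.03,0,0,0.3],[0.05,0,0,0.02,0,0,0],[0.05,0,0,0.015,0,0,0],[0.05,0,0,0.01,0,0,0],[0.05,0,0,0.004,0,0,0],[0.05,0,0,0,0,0,0],[0.05,0,0,0,0,0,0]]'
python3 - <<'E'
from plan import *
snap('wrist','w2')
plan([.4667,-.3505,.069],down(-17),1)
E
```

```text
time: 4.08
position: [0.4664, -0.3524, 0.0742]
tool_rot: [2.528, 1.864, 0.001]
ft_force: [-0.3, -0.2, 0.3]
grip_width: 0.573
grip_force: 0.0
1
[0.0019, -0.0003, 0.0051, 0.06, 0.01, -0.19]
```

View pics/w2.png

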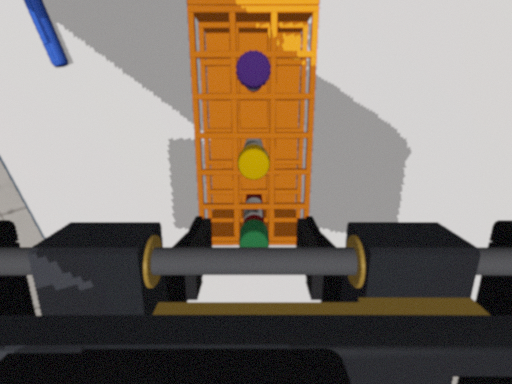

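The cap at (254,235) sits midway between the fingertips (about 203 and 306). I'll go down 5 mm and close.

```bash
python3 -m handwheel '[[0.05,0.001,0,0.005,0,0,0],[0.05,0,0,0,0,0,0],[0.025,0,0,0,0,0,0],[0.02,0,0,0,0,0,0],[0.01,0,0,0,0,0,0],[0.005,0,0,0,0,0,0],[0.005,0,0,0,0,0,0],[0.005,0,0,0,0,0,0]]' 20
```

```text
time: 5.12
position: [0.4664, -0.351, 0.0686]
tool_rot: [2.528, 1.865, 0.0]
ft_force: [-0.8, 0.3, -0.5]
grip_width: 0.182
grip_force: 20.0
```

The opening is 15.8 mm, so it has the cap. Lifting straight up.

```bash
python3 -m handwheel '[[0.005,0,0,-0.005,0,0,0],[0.005,0,0,-0.01,0,0,0],[0.005,0,0,-0.015,0,0,0],[0.005,0,0,-0.02,0,0,0],[0.005,0,0,-0.02,0,0,0],[0.005,0,0,-0.02,0,0,0],[0.005,0,0,-0.02,0,0,0],[0.005,0,0,-0.02,0,0,0],[0.005,0,0,-0.02,0,0,0],[0.005,0,0,-0.01,0,0,0],[0.005,0,0,0,0,0,0],[0.005,0,0,0,0,0,0]]' 20
python3 - <<'E'
from plan import *
snap('scene','s2'); snap('side','d2')
f=lambda x:cv2.resize(x,None,fx=2,fy=2)
cv2.imwrite('pics/c2.png',np.hstack([f(cv2.imread('pics/s2.png')[110:300,220:410]),f(cv2.imread('pics/d2.png')[140:330,190:380])]))
plan([.50,.1225,.24],down(-2.5),11)
E
```

```text
time: 6.62
position: [0.466, -0.3507, 0.2278]
tool_rot: [-2.527, -1.864, 0.001]
ft_force: [-0.5, 0.2, 0.3]
grip_width: 0.178
grip_force: 20.0
11
[0.042, -0.0098, -0.0011, -0.01, -0.0, -1.34]
[0.0422, -0.0088, -0.0011, -0.01, -0.0, -1.34]
[0.0424, -0.0078, -0.0011, -0.01, -0.0, -1.34]
[0.0426, -0.0068, -0.0011, -0.01, -0.0, -1.34]
[0.0427, -0.0058, -0.0011, -0.01, -0.0, -1.34]
[0.0429, -0.0048, -0.0011, -0.01, -0.0, -1.34]
[0.043, -0.0038, -0.0011, -0.01, -0.0, -1.34]
[0.043, -0.0028, -0.0011, -0.01, -0.0, -1.34]
[0.0431, -0.0018, -0.0011, -0.01, -0.0, -1.34]
[0.0431, -0.0008, -0.0011, -0.01, -0.0, -1.34]
[0.0431, 0.0002, -0.0011, -0.01, -0.0, -1.34]
```

View pics/c2.png

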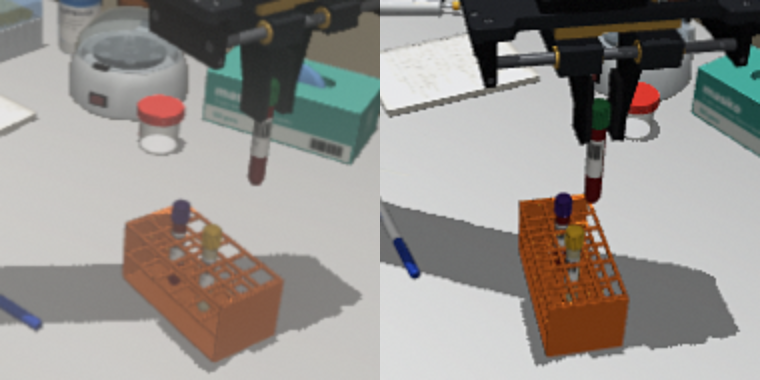

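The tube hangs upright between the fingers, well above the rack; the rack and the other tubes look undisturbed. Carrying it over the pad now.

```bash
python3 -m handwheel '[[0.005,0.022,-0.004,-0.001,0,0,-0.7],[0.005,0.043,-0.007,-0.001,0,0,-1.35],[0.005,0.043,-0.006,-0.001,0,0,-1.35],[0.005,0.043,-0.005,-0.001,0,0,-1.35],[0.005,0.043,-0.004,-0.001,0,0,-1.35],[0.005,0.043,-0.003,-0.001,0,0,-1.35],[0.005,0.043,-0.002,-0.001,0,0,-1.35],[0.005,0.043,0,-0.001,0,0,-1.35],[0.005,0.043,0.001,-0.001,0,0,-1.35],[0.005,0.043,0.002,-0.001,0,0,-1.35],[0.005,0.043,0.003,-0.001,0,0,-1.35],[0.005,0.022,0.003,-0.001,0,0,-1.35]]' 20
python3 - <<'E'
from plan import *
print(ctrl.get_state()['joint_positions'])
plan([.54,.1225,.24],down(-2.5),2)
E
```

```text
time: 8.22
position: [0.53, 0.1234, 0.2398]
tool_rot: [-2.248, -2.194, 0.002]
ft_force: [-0.6, -0.9, -0.2]
grip_width: 0.175
grip_force: 20.0
[-0.78387265  0.08716252  0.54169194  1.70735592 -0.04590458  1.36104671
 -0.25855807]
2
[-0.0003, 0.005, -0.0001, -0.04, 0.01, 0.55]
[-0.0003, 0.005, -0.0001, -0.04, 0.01, 0.55]
```

```bash
python3 -m handwheel '[[0.005,0,0.005,0,-4,0,0.5],[0.005,0,0.005,0,-7,0,0.5],[0.005,0,0,0,-7,0,0],[0.005,0,0,0,-7,0,0],[0.005,0,0,0,-5,0,0],[0.005,0,0,0,0,0,0]]' 20
python3 - <<'E'
from plan import *
s=ctrl.get_state();print(s['joint_positions'],Rn.from_rotvec(s['tool_rot']).as_matrix()[:,2])
E
```

```text
time: 8.98
position: [0.5389, 0.1194, 0.2397]
tool_rot: [1.968, 1.88, 0.502]
ft_force: [0.0, -0.3, -0.9]
grip_width: 0.177
grip_force: 20.0
[-0.80922753 -0.28568274  0.33244696  2.11530828  0.44716978  0.87658983
 -0.72930741] [ 0.49757781 -0.02240959 -0.86712982]
```

```bash
python3 -m handwheel '[[0.005,0,-0.004,0.02,0,0,0],[0.005,0.002,-0.004,0.02,0,0,0],[0.005,0.001,-0.004,0.02,0,0,0],[0.005,0,0,0,-4,0,0],[0.005,0,0,0,-5,0,0],[0.005,0,0,0,-4,0,0],[0.005,0,0,0,0,0,0],[0.005,0,0,0,0,0,0]]' 20
python3 - <<'E'
from plan import *
s=ctrl.get_state();R=Rn.from_rotvec(s['tool_rot']); z=R.as_matrix()[:,2];p=np.array(s['position'])
print(s['joint_positions'],z,np.degrees(np.arccos(-z[2])))
print('mid',p+.0195*-z*1,'bottom',p+.0645*z)
E
```

```text
time: 9.98
position: [0.5613, 0.1221, 0.1838]
tool_rot: [1.821, 1.734, 0.684]
ft_force: [-0.1, -0.0, -1.1]
grip_width: 0.173
grip_force: 20.0
[-0.69645366 -0.25454529  0.18942638  2.32693434  0.85483877  0.55219287
 -1.17438223] [ 0.68087578 -0.03134047 -0.73172806] 42.96854035661939
mid [0.54806123 0.12270281 0.1980325 ] bottom [0.6052548  0.12007021 0.13656734]
```

```bash
python3 -m handwheel '[[0.005,0,-0.008,0.002,-1,0,0],[0.005,0,-0.009,0.002,-0.5,0,0],[0.005,0,-0.009,0.002,0,0,0],[0.005,0,0,0,0,0,0],[0.005,0,0,0,0,0,0],[0.005,0,0,0,0,0,0],[0.005,0,0,0,0,0,0]]' 20
python3 - <<'E'
from plan import *
s=ctrl.get_state();R=Rn.from_rotvec(s['tool_rot']); z=R.as_matrix()[:,2];p=np.array(s['position'])
print(s['joint_positions'],s['qd'],z,np.degrees(np.arccos(-z[2])))
print('mid',p+.0195*z,'bottom',p+.0645*z)
snap('side','d3');snap('scene','s3')
f=lambda x:cv2.resize(x,None,fx=2,fy=2)
cv2.imwrite('pics/c3.png',np.hstack([f(cv2.imread('pics/s3.png')[90:290,100:300]),f(cv2.imread('pics/d3.png')[100:300,140:340])]))
E
```

```text
time: 10.85
position: [0.5458, 0.1235, 0.161]
tool_rot: [1.801, 1.719, 0.706]
ft_force: [0.4, 0.4, 0.1]
grip_width: 0.175
grip_force: 20.0
[-0.66166156 -0.25474694  0.1266676   2.39710809  0.98576369  0.51225873
 -1.34102172] [ 3.79685850e-05 -5.10403242e-04 -1.35269261e-03  3.65842779e-03
  1.43959655e-03 -1.39097036e-03 -2.62327275e-03] [ 0.70051983 -0.03093182 -0.71296226] 44.52355270875959
mid [0.55950496 0.12291937 0.14706831] bottom [0.59102835 0.12152744 0.11498501]
```

View pics/c3.png

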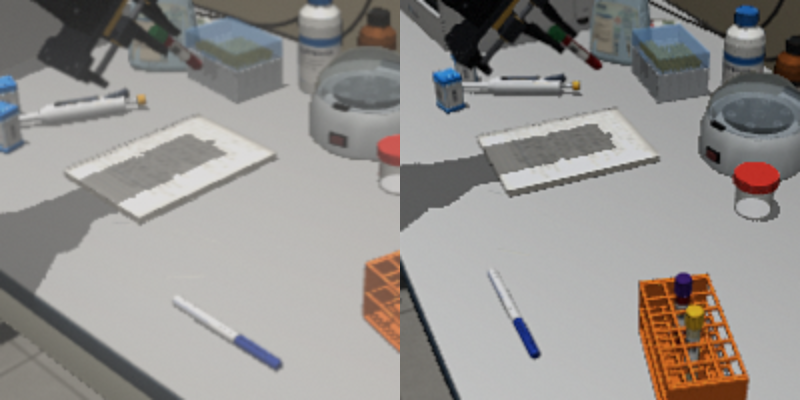

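The tube leans with the tool, cap up, and its lower end is at scene (201,121) and side (240,133). Nothing else has moved. I'll check the tip from depth, then hand in.

```bash
python3 - <<'E'
from plan import *
t1=pt(load('s3'),(199,119)); t2=pt(load('d3'),(238,131)); print(t1,t2)
s=ctrl.get_state(); print(s['grip_force'],np.abs(s['qd']).max())
if np.linalg.norm(t1-[.591,.1215,.115])<.025 and np.linalg.norm(t2-[.591,.1215,.115])<.025: print(ctrl.close_job())
E
```

```text
[0.58539295 0.11540508 0.12895869] [0.58496032 0.11804345 0.12489092]
19.997126888483763 0.004035310756072288
the job is handed in; nothing more can be done
None
```

The job is handed in, though I didn't get a verdict back: the green-capped tube is held still over the middle of the pad, cap up, at about 44.5° lengthwise. Its lower end is about 10 cm above the paper, and nothing else looked disturbed in the last pictures.

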